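# Click the lot wheel on to its red position

### The arm

A 6-joint arm with a two-finger parallel gripper is mounted at the origin on a cart in front of the work surface, level with it; the furniture and walls round the work are solid. World frame = base frame: x ahead of the robot, y to its left, z up, the work surface at z = 0. Lengths are in m, angles in rad, forces in N, time in s.
With the tool pointing down it reaches from about 0.3 to 0.875 m from the base axis. Payload 6.4 kg.
Tool frame: the origin (TCP) lies at the very end of the fingers, on their centre line; the grasp point (between the pads) lies 19 mm behind it (ctrl.hold_point_z is the distance from the TCP to the grasp point, in m); y points along the fingers, x is the direction in which the jaws open and shut, and the axes are right-handed (so a half turn about y gives the same grasp; the last joint's range is limited). The gripper opens to 85 mm and grips with 20 to 120 N. Pads are 22 mm wide; open, the fingers measure 114 mm over their backs; the gripper's body (76 mm by 85 mm) begins 54 mm behind the grasp point. The pads swing forward as they close: fully open they stand 13 mm farther back than shut.
Start: joints at [1.074, 0.181, 1.607, -0, 1.354, -0.206], TCP at [0.165, 0.551, 0.231] pointing down, gripper open.
Joint ranges: [-2.99, 2.99], [-0.89, 2.07], [0.3, 2.58], [-1.14, 4.28], [0, 2.63], [-3.12, 3.12]. Speed limits (rad/s): [2.57, 2.57, 3.01, 3.14, 3.14, 3.14].

### API

Orientations are given as a unit quaternion [w, x, y, z].
In Python, from bench import ctrl, imaging gives the robot as it stands.
- The arm moves only by the shell command python3 -m jog 'ROWS'. ROWS is JSON, a list of rows, each a list of 3 entries, a list of its own where there are three numbers: the shift along the tool's x, y, z in cm, then the turn, a rotation vector about the tool's x, y, z in rad, then the finger opening in cm, from 0 to 8.54. A call has 1 to 12 rows; each row shifts and turns the pose as measured when the row begins, along the tool's axes as they then stand; what a row does not reach is not made up. A row lasts 1/12 s, in which the tool goes at most 41.7 mm and 7.16 degrees, less where a joint would pass 70% of its speed; a pose out of reach is approached as far as the arm can. A call is refused whole if a number of a shift passes 4.17 or a number of a turn 0.125, either way. A call with a gripper value outside its range is refused whole. The fingers move at their own pace and stop on an object; the grip force is fixed at half the most. Time passes only in rows, so rows that do not move let the fingers close. It gives the time, the measured TCP pose, the force and the opening at its end, in the units of the state.
- ctrl.get_obs(): the state, without advancing time (a new reading comes with each control period).
- imaging.camera(name): name is "scene" or "top" or "wrist"; returns a dict with "frame" (480x640x3 uint8, red, green, blue), "depth" (480x640 float32, m along the optical axis (not along the pixel's ray), 0 where there is no reading), "K" (3x3 intrinsics, pixels), "R" (3x3) and "t" (3): a world point X has camera coordinates R X + t. Camera axes: x right, y down, z forward; pixel columns grow to the right and rows downward; lengths in m; the calibration is good to about 2 mm. A picture is of the moment at which its call begins.
- ctrl.hand_in(): hands the job in, once; it reports no verdict.
The state is a dict: "time_s": time; "q": joint angles; "dq": joint speeds; "joint_efforts": joint torques, N m; "eef_pos": TCP position; "eef_rot": TCP orientation; "wrist_force": force on the tool from outside, world axes, zero at the start; "torque": the same for the moment, N m; "opening": opening from 0.0 (shut) to 1.0 (fully open).
Only numpy, scipy, OpenCV 4.12 (cv2) and the standard library are available. Lean on these libraries where they do the work, as an engineer would, in place of code of your own. Each camera call takes 0.05 s, during which the arm holds its last target. There are 200 camera calls.

### The job

Set the lot counter beside the laser to its red position: with a fingertip, flick the lobed edge of the thumbwheel counter-clockwise (seen from above), click by click, until the red lobe rests at the yellow pointer, and do not go past it. Touch it lightly, never pinching or lifting it or pushing the counter away, and leave the small things around it where they lie.

Things in the scene. Friction and masses are not known exactly. Their poses are not given: they have to be found in the camera images.
- counter: lot counter: blue base plate, x -68 to +82 mm, y +-68 mm of its origin, top 14 mm above the board (board and mat are level, 4 mm above the desk), loose on rubber feet, 1.1 to 1.8 kg. Origin: on the wheel's upright axle at board level; x points to the yellow pointer, z up. Pointer block: 20 mm wide, 50 mm high, x +61 to +81 mm. Detent guide under the wheel at +y, 23 mm high
- wheel (a joint): wheel angle, rad, growing counter-clockwise from above. 0 = red lobe at the pointer; starts two to four clicks short (-2.09 to -4.19). A click every 1.047 rad: a spring roller draws the wheel to the nearest click, so a lobe pushed a little past half way (0.52) goes on by itself. About 1.5 N at a lobe turns it, either way; it does not coast
- axle (a point): centre of the wheel's top face, 50 mm above the board. Wheel: grey hub of 32 mm radius with six lobes 60 degrees apart, one red, five white, each 12 to 13 mm wide, its round nose 59 mm from the axle, standing from 28 to 50 mm above the board; 39 mm clear between neighbouring noses. In every click a lobe stands at the pointer and one opposite it. Hub cap and screw rise to 56 mm
- pointer (a point): tip of the yellow pointer, 62 mm from the axle, 46 mm above the board
- red_lobe (a point): top of the red lobe, 52.5 mm from the axle, 50 mm above the board; turns with the wheel
- tape: black and orange tape measure, 64 x 132 x 35 mm, beside the counter: leave alone; origin under its middle
- cutter_strip: yellow foam strip with four green-capped cutters, 22 x 90 x 39 mm, beside the counter: leave alone; origin under its middle
- cutter: single green-capped cutter, 49 x 18 x 13 mm, near the counter: leave alone; origin under its middle
- mill: steel end mill, 61 x 8 x 8 mm, near the counter: leave alone; origin under its middle

How it is judged:
At the end, for the whole second after the job is handed in: the wheel rests in its click with the red lobe at the pointer (joint within 0.15 rad of 0, still), the counter flat and within 30 mm of where it stood, the four bystanders within 20 mm of where they lay (value of joint wheel between -0.15 and 0.15 rad and velocity of joint wheel between -0.2 and 0.2 rad/s and distance of counter from where it was at the start of the episode below 0.03 m and angle between counter's own z axis and vertical below 0.05 rad and distance of each of tape, cutter_strip, cutter, mill from where it was at the start of the episode below 0.02 m); the robot touches nothing.
It fails at once if the red lobe is turned more than half a click past the pointer (value of joint wheel above 0.6 rad).
It fails at once if the wheel is turned backwards beyond any start (value of joint wheel below -5 rad).
It fails at once if the counter is lifted (10 mm), tipped, or pushed away by more than 30 mm (height (world z) of counter above 0.014 m or angle between counter's own z axis and vertical above 0.1 rad or distance of counter from where it was at the start of the episode above 0.03 m).
It fails at once if the counter or its wheel is pressed or pinched with more than 25 N (contact force between the fingers and counter above 25 N).
It fails at once if a bystander is moved or lifted by more than 20 mm (distance of any of tape, cutter_strip, cutter, mill from where it was at the start of the episode above 0.02 m).
It also fails if it takes over 64 s, if anything falls off the work surface, if the arm or the gripper's body presses on something with over 40 N, if the wrist force passes 120 N, or if a joint passes its speed limit or range.

## Working session

There is one attempt and no reset: what is moved stays moved. The work goes in short steps, Python scripts to look and compute and a shell command to move; the robot and the scene stay as the last step left them, time stands still between calls to the robot, and variables do not carry over. Pictures are saved under pics/ and viewed, about 8 in all and at most 12, crops included, and the job is handed in when it is done.

```bash
mkdir -p pics; ls
python3 - <<'E'
from bench import ctrl, imaging
import cv2,numpy as np
o=ctrl.get_obs(); print(o['time_s'],o['eef_pos'],o['eef_rot'],o['opening'])
a=[]
for n in('top','scene'):
    c=imaging.camera(n); np.savez(''+n+'0.npz',**{k:c[k] for k in('frame','depth','K','R','t')})
    print(n,c['K'].tolist(),c['R'].round(3).tolist(),c['t'])
    cv2.imwrite(f'pics/{n}0.png',c['frame'][...,::-1])
E
```

```text
pics
0.0 [0.16456269 0.5503447  0.23034658] [-0.56691044  0.56744     0.42167137 -0.42286837] 1.0008505288933598
top [[459.43185915621405, 0.0, 328.0813234573378], [0.0, 459.43185915621405, 245.58868754523454], [0.0, 0.0, 1.0]] [[-0.019, -1.0, -0.013], [-0.985, 0.021, -0.17], [0.17, 0.01, -0.985]] [0.04236864 0.51614097 0.83994885]
scene [[622.8649569293455, 0.0, 324.155377539019], [0.0, 622.8649569293455, 248.74804173996588], [0.0, 0.0, 1.0]] [[0.862, -0.507, 0.022], [-0.288, -0.523, -0.802], [0.418, 0.685, -0.596]] [-0.40261316  0.24042525  0.63898165]
```

View pics/top0.png

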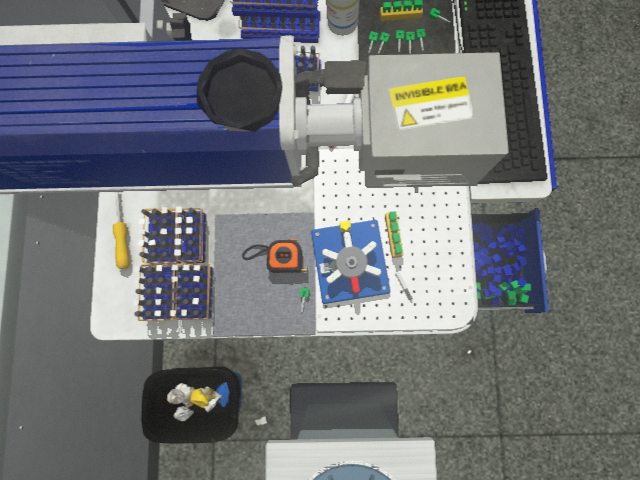

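View pics/scene0.png

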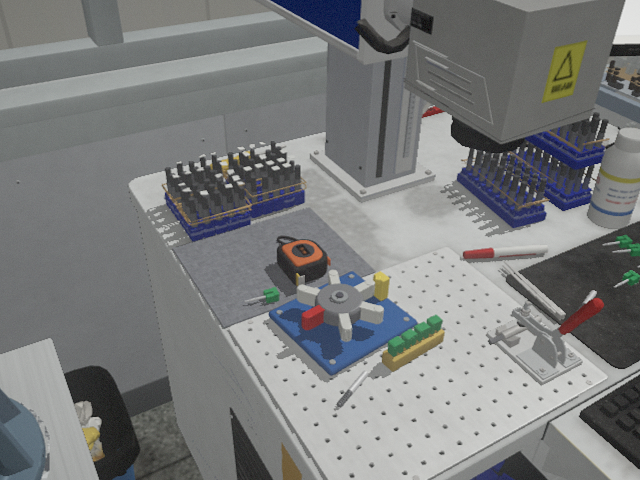

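The top view shows the counter centred near (350,262), with the pointer at (345,226) and the red lobe at (354,285), so it is about three clicks short. The scene view agrees: red lobe at (313,318), pointer at (382,287). The robot's side of the wheel is free. Next I'll measure from both views.

```bash
cat > h.py <<'E'
import numpy as np,cv2
def ray(c,u,v,z):
    K,R,t=c['K'],c['R'],c['t']; o=-R.T@t; d=R.T@np.linalg.inv(K)@np.array([u,v,1.]); return (o+d*(z-o[2])/d[2])
def pts(c):
    v,u=np.mgrid[:480,:640]; D=c['depth']; K=c['K']
    P=np.stack([(u-K[0,2])/K[0,0]*D,(v-K[1,2])/K[1,1]*D,D],-1); return (P-c['t'])@c['R']
def masks(c):
    h=cv2.cvtColor(c['frame'],cv2.COLOR_RGB2HSV).astype(int); H,S,V=h[...,0],h[...,1],h[...,2]
    return dict(red=((H<6)|(H>174))&(S>150)&(V>90), yel=(abs(H-27)<6)&(S>150)&(V>120), blue=(abs(H-110)<12)&(S>120), wht=(S<60)&(V>60), grn=(abs(H-65)<15)&(S>120))
def report(c,ctr=(0.39,-0.005)):
    P=pts(c); m=masks(c); ok=(c['depth']>0)&(np.hypot(P[...,0]-ctr[0],P[...,1]-ctr[1])<.1)
    out={}
    for n in('red','yel','wht'):
        k=m[n]&ok&(abs(P[...,2]-.053)<.006)
        if n=='wht': k&=np.hypot(P[...,0]-ctr[0],P[...,1]-ctr[1])<.075
        v,u=np.nonzero(k)
        if len(v)<3: print(n,'none');continue
        q=P[k].mean(0); out[n]=q; print(n,len(v),'px',u.mean().round(1),v.mean().round(1),'depth pt',q.round(4),'ray z.054',ray(c,u.mean(),v.mean(),.054).round(4))
    k=(m['red']|m['wht'])&ok&(abs(P[...,2]-.053)<.006)&(np.hypot(P[...,0]-ctr[0],P[...,1]-ctr[1])<.075)
    if k.any(): (x,y),r=cv2.minEnclosingCircle(P[k][:,:2].astype(np.float32)); print('wheel circle',x,y,r)
    return out
E
python3 - <<'E'
from h import *
for n in('top','scene'):
    c=dict(np.load(n+'0.npz')); print(n)
    if n=='top': ctr=ray(c,350,262,.054); print(ctr); print('strip,mill,tape,cutter',[ray(c,u,v,.02).round(3)[:2] for u,v in((394,237),(403,283),(284,256),(304,298))])
    report(c,ctr[:2])
E
```

```text
top
[ 0.48286519 -0.00915602  0.054     ]
strip,mill,tape,cutter [array([ 0.536, -0.099]), array([ 0.444, -0.112]), array([0.502, 0.119]), array([0.419, 0.081])]
red 82 px 355.0 284.5 depth pt [ 0.4402 -0.0174  0.0537] ray z.054 [ 0.4401 -0.0174  0.054 ]
yel 64 px 344.7 224.8 depth pt [ 0.5551 -0.0011  0.0538] ray z.054 [ 0.555 -0.001  0.054]
wht 1267 px 351.0 260.2 depth pt [ 0.4864 -0.0111  0.0538] ray z.054 [ 0.4863 -0.0111  0.054 ]
wheel circle 0.4887872040271759 -0.014188863337039948 0.06287412345409393
scene
red 178 px 312.4 312.8 depth pt [ 0.4389 -0.0168  0.0535] ray z.054 [ 0.4386 -0.0173  0.054 ]
yel none
wht 2155 px 342.4 299.8 depth pt [ 0.4846 -0.0142  0.0539] ray z.054 [ 0.4843 -0.0148  0.054 ]
wheel circle 0.4826645851135254 -0.010626658797264099 0.059430934488773346
```

```bash
python3 -m jog '[[[0,0,0],[0,0.114,0],0],[[0,0,0],[0,0.114,0],0],[[0,0,0],[0,0.114,0],0],[[0,0,0],[0,0.114,0],0],[[0,0,0],[0,0.114,0],0],[[0,0,0],[0,0.114,0],0],[[0,0,0],[0,0.114,0],0],[[0,0,0],[0,0.114,0],0],[[0,0,0],[0,0.114,0],0],[[0,0,0],[0,0.114,0],0],[[0,0,0],[0,0,0],0]]'
cat > rel.py <<'E'
import sys,numpy as np
from bench import ctrl
from scipy.spatial.transform import Rotation as Ro
o=ctrl.get_obs(); q=np.array(o['eef_rot']); R=Ro.from_quat(q[[1,2,3,0]]).as_matrix(); p=np.array(o['eef_pos'])
A=np.array([.4845,-.011,.004]); C=np.array([[.990,-.140,0],[.140,.990,0],[0,0,1]])
print('t',o['time_s'],'open',round(o['opening'],2),'F',np.round(o['wrist_force'],1),'\ntcp in counter mm',((p-A)@C*1000).round(1),'toolx deg',np.degrees(np.arctan2(R[1,0],R[0,0])).round(1),'y',R[:,1].round(3))
for a in sys.argv[1:]:
    T=A+C@(np.array(eval(a))/1000); print(a,'needs tool shift cm',(R.T@(T-p)*100).round(2))
E
python3 rel.py '[-95,22,90]'
```

```text
time_s: 1.02
eef_pos: [0.1627, 0.5469, 0.2242]
eef_rot: [-0.702, 0.711, 0.027, -0.032]
wrist_force: [0.1, 0.5, -0.2]
opening: -0.001
t 1.0167 open -0.0 F [ 0.1  0.5 -0.2] 
tcp in counter mm [-240.5  597.4  220.2] toolx deg 4.8 y [-0.006 -0.012 -1.   ]
[-95,22,90] needs tool shift cm [ 17.87  13.53 -56.49]
```

```bash
python3 -m jog '[[[1.2,0.5,-3.8],[0,-0.06,0],0],[[1.2,0.5,-3.8],[0,0,0],0],[[1.2,0.5,-3.8],[0,0,0],0],[[1.2,0.5,-3.8],[0,0,0],0],[[1.2,0.5,-3.8],[0,0,0],0],[[1.2,0.5,-3.8],[0,0,0],0],[[1.2,0.5,-3.8],[0,0,0],0],[[1.2,0.5,-3.8],[0,0,0],0],[[1.2,0.5,-3.8],[0,0,0],0],[[1.2,0.5,-3.8],[0,0,0],0],[[1.2,0.5,-3.8],[0,0,0],0],[[0,0,0],[0,0,0],0]]'
python3 rel.py '[-95,22,90]'
```

```text
time_s: 2.02
eef_pos: [0.3645, 0.1401, 0.1677]
eef_rot: [-0.699, 0.708, 0.07, -0.073]
wrist_force: [0.0, 1.2, 0.1]
opening: -0.001
t 2.0167 open -0.0 F [0.  1.2 0.1] 
tcp in counter mm [-97.6 166.4 163.7] toolx deg 11.6 y [-0.004 -0.012 -1.   ]
[-95,22,90] needs tool shift cm [ -0.58   7.54 -14.35]
```

```bash
python3 -m jog '[[[-0.1,0.8,-2.9],[0,0.06,0],0],[[-0.1,0.8,-2.9],[0,0,0],0],[[-0.1,0.8,-2.9],[0,0,0],0],[[0,0.8,-2.9],[0,0,0],0],[[0,0.8,-2.9],[0,0,0],0],[[0,1,0],[0,0,0],0],[[0,1,0],[0,0,0],0],[[0,1,0],[0,0,0],0],[[0,0,0],[0,0,0],0]]'
python3 rel.py '[-95,22,34]'
python3 - <<'E'
from h import *
from bench import imaging
c=imaging.camera('scene'); report(c,(.4845,-.011)); cv2.imwrite('pics/s1.png',cv2.resize(c['frame'][180:400,200:500],None,fx=2,fy=2)[...,::-1])
E
```

```text
time_s: 2.77
eef_pos: [0.386, -0.0124, 0.0976]
eef_rot: [-0.701, 0.709, 0.057, -0.058]
wrist_force: [-0.9, 0.6, -0.8]
opening: -0.0
t 2.7667 open -0.0 F [-0.9  0.6 -0.8] 
tcp in counter mm [-97.7  12.4  93.6] toolx deg 9.4 y [-0.    -0.011 -1.   ]
[-95,22,34] needs tool shift cm [0.31 5.94 1.01]
red 158 px 312.5 312.3 depth pt [ 0.4394 -0.0164  0.0538] ray z.054 [ 0.4392 -0.0166  0.054 ]
yel none
wht 2145 px 342.2 299.7 depth pt [ 0.4845 -0.0139  0.0539] ray z.054 [ 0.4842 -0.0145  0.054 ]
wheel circle 0.48343074321746826 -0.010519130155444145 0.05968911945819855
```

View pics/s1.png

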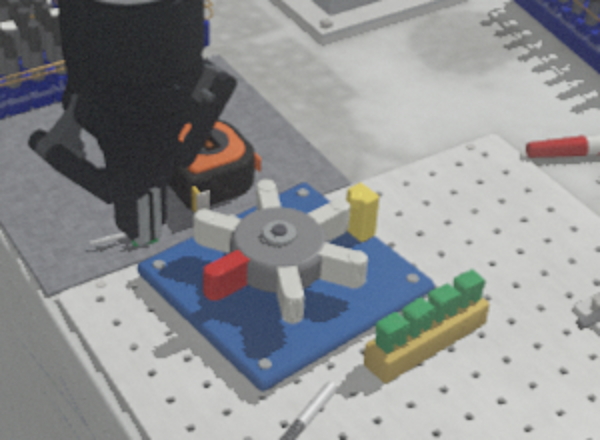

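The closed fingertip is at crop (145,230), clear of the wheel. The red lobe is at (225,275), its start position. I'll lower it now.

```bash
python3 -m jog '[[[0.1,1.5,0.5],[0,0.02,0],0],[[0.1,1.5,0.5],[0,0,0],0],[[0,1.5,0.2],[0,0,0],0],[[0,1.2,0],[0,0,0],0],[[0,0.2,0],[0,0,0],0],[[0,0,0],[0,0,0],0]]'
python3 rel.py '[-54,22,34]'
```

```text
time_s: 3.32
eef_pos: [0.3902, 0.0012, 0.0415]
eef_rot: [-0.7, 0.71, 0.058, -0.054]
wrist_force: [0.1, 0.2, -0.4]
opening: 0.001
t 3.3167 open 0.0 F [ 0.1  0.2 -0.4] 
tcp in counter mm [-91.7  25.3  37.5] toolx deg 9.0 y [ 0.007 -0.013 -1.   ]
[-54,22,34] needs tool shift cm [ 3.76  0.37 -0.39]
```

```bash
python3 -m jog '[[[0.8,0.1,-0.1],[0,0,0],0],[[0.8,0.1,0],[0,0,0],0],[[0.8,0,0],[0,0,0],0],[[0.8,0,0],[0,0,0],0],[[0.6,0,0],[0,0,0],0],[[0,0,0],[0,0,0],0]]'
python3 rel.py '[-54,22,34]'
python3 - <<'E'
from h import *
from bench import imaging
c=imaging.camera('scene'); report(c,(.4845,-.011)); cv2.imwrite('pics/s2.png',cv2.resize(c['frame'][180:400,200:500],None,fx=2,fy=2)[...,::-1])
E
```

```text
time_s: 3.82
eef_pos: [0.436, 0.0064, 0.0438]
eef_rot: [-0.699, 0.71, 0.061, -0.052]
wrist_force: [0.3, -0.5, 0.2]
opening: 0.001
t 3.8167 open 0.0 F [ 0.3 -0.5  0.2] 
tcp in counter mm [-45.6  24.   39.8] toolx deg 9.2 y [ 0.015 -0.015 -1.   ]
[-54,22,34] needs tool shift cm [-0.85  0.57 -0.18]
red 191 px 312.2 313.1 depth pt [ 0.4385 -0.0171  0.0533] ray z.054 [ 0.4381 -0.0177  0.054 ]
yel none
wht 2079 px 343.6 300.7 depth pt [ 0.4852 -0.0164  0.054 ] ray z.054 [ 0.4849 -0.017   0.054 ]
wheel circle 0.4814221262931824 -0.010428965091705322 0.060327254235744476
```

View pics/s2.png

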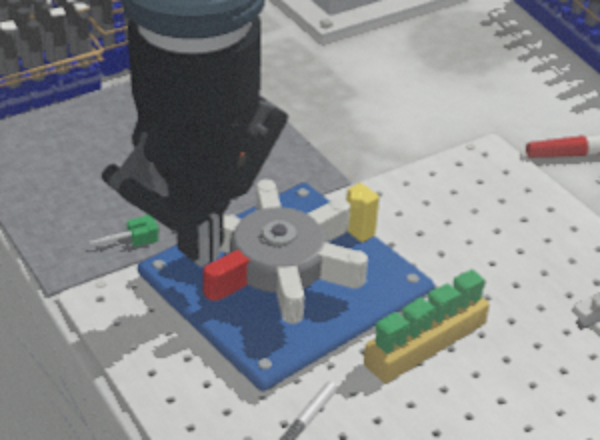

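The finger is in the gap behind the red lobe, at crop (205,240), but about 8 mm deeper than I want. I'll back it out a little, then push.

```bash
python3 -m jog '[[[-0.7,0.4,0],[0,0,0],0],[[0,0.1,0],[0,0,0],0],[[0,0,-0.5],[0,0,0],0],[[0,0,-0.5],[0,0,0],0],[[0,0,-0.5],[0,0,0],0],[[0,0,-0.5],[0,0,0],0],[[0,0,-0.5],[0,0,0],0],[[0,0,0],[0,0,0],0]]'
python3 rel.py '[-54,-22,34]'
python3 - <<'E'
from h import *
from bench import imaging
c=imaging.camera('scene'); report(c,(.4845,-.011))
E
```

```text
time_s: 4.53
eef_pos: [0.4302, -0.0216, 0.0379]
eef_rot: [-0.7, 0.71, 0.06, -0.053]
wrist_force: [-0.1, 0.4, -0.6]
opening: 0.003
t 4.5333 open 0.0 F [-0.1  0.4 -0.6] 
tcp in counter mm [-55.2  -2.9  33.9] toolx deg 9.2 y [ 0.012 -0.014 -1.   ]
[-54,-22,34] needs tool shift cm [ 0.08  0.02 -1.91]
red 192 px 323.5 319.8 depth pt [ 0.4446 -0.0346  0.0535] ray z.054 [ 0.4443 -0.0351  0.054 ]
yel none
wht 1670 px 348.5 302.6 depth pt [ 0.4887 -0.0227  0.054 ] ray z.054 [ 0.4883 -0.0232  0.054 ]
wheel circle 0.4783763885498047 -0.008942406624555588 0.0636431872844696
```

```bash
python3 -m jog '[[[0,0,-0.5],[0,0,0],0],[[0,0,-0.5],[0,0,0],0],[[0,0,-0.5],[0,0,0],0],[[0,0,-0.4],[0,0,0],0],[[0,0,0],[0,0,0],0],[[0,0,0],[0,0,0],0]]'
python3 rel.py '[-92,-22,34]' '[-92,24,34]'
cat > ang.py <<'E'
from h import *
from bench import imaging
import sys
A=np.array([.4845,-.011])
for n in sys.argv[1:]:
    c=imaging.camera(n); o=report(c,tuple(A))
    if 'red' in o: d=o['red'][:2]-A; print(n,'wheel deg',round((np.degrees(np.arctan2(d[1],d[0]))-8.1+190)%360-190,1),'r',np.hypot(*d).round(4))
E
python3 ang.py scene
```

```text
time_s: 5.08
eef_pos: [0.4337, -0.0428, 0.0383]
eef_rot: [-0.699, 0.71, 0.06, -0.053]
wrist_force: [0.3, 0.1, -0.6]
opening: 0.001
t 5.0833 open 0.0 F [ 0.3  0.1 -0.6] 
tcp in counter mm [-54.8 -24.4  34.3] toolx deg 9.2 y [ 0.012 -0.014 -1.   ]
[-92,-22,34] needs tool shift cm [-3.71 -0.01  0.31]
[-92,24,34] needs tool shift cm [-3.63 -0.08  4.91]
red 159 px 344.9 322.2 depth pt [ 0.4652 -0.0514  0.0538] ray z.054 [ 0.4651 -0.0516  0.054 ]
yel none
wht 1071 px 354.3 304.1 depth pt [ 0.4942 -0.0284  0.0536] ray z.054 [ 0.4933 -0.0292  0.054 ]
wheel circle 0.4793342053890228 -0.02209237590432167 0.06453773379325867
scene wheel deg -123.6 r 0.0448
```

First click done: the wheel reads about -120°. Now I'll retract, go back and re-enter.

```bash
python3 -m jog '[[[-0.9,0,0],[0,0,0],0],[[-0.9,0,0],[0,0,0],0],[[-0.9,0,0],[0,0,0],0],[[-0.8,0,0],[0,0,0],0],[[0,0,0],[0,0,0],0],[[0,0,1.5],[0,0,0],0],[[0,0,1.5],[0,0,0],0],[[0,0,1.2],[0,0,0],0],[[0,0,0.3],[0,0,0],0],[[0,0,0],[0,0,0],0]]'
python3 rel.py '[-55,24,34]'; python3 ang.py scene
```

```text
time_s: 5.97
eef_pos: [0.3856, -0.0029, 0.0371]
eef_rot: [-0.7, 0.71, 0.06, -0.052]
wrist_force: [0.4, -0.3, 0.2]
opening: -0.002
t 5.9667 open -0.0 F [ 0.4 -0.3  0.2] 
tcp in counter mm [-96.8  21.9  33.1] toolx deg 9.1 y [ 0.012 -0.014 -1.   ]
[-55,24,34] needs tool shift cm [ 4.19 -0.05  0.14]
red 144 px 344.8 321.4 depth pt [ 0.4659 -0.0502  0.0539] ray z.054 [ 0.4658 -0.0503  0.054 ]
yel none
wht 2166 px 338.7 298.9 depth pt [ 0.4815 -0.0106  0.0539] ray z.054 [ 0.4811 -0.0111  0.054 ]
wheel circle 0.4827147424221039 -0.010397466830909252 0.0591680146753788
scene wheel deg -123.5 r 0.0434
```

```bash
python3 -m jog '[[[0.9,0,0.2],[0,0,0],0],[[0.9,0,0],[0,0,0],0],[[0.9,0,0],[0,0,0],0],[[0.8,0,0],[0,0,0],0],[[0.2,0,0],[0,0,0],0],[[0,0,0],[0,0,0],0]]'
python3 rel.py '[-55,24,34]' '[-55,-24,34]'; python3 ang.py scene
```

```text
time_s: 6.52
eef_pos: [0.4284, 0.0031, 0.038]
eef_rot: [-0.699, 0.711, 0.06, -0.05]
wrist_force: [-0.2, 1.0, 0.1]
opening: 0.001
t 6.5167 open 0.0 F [-0.2  1.   0.1] 
tcp in counter mm [-53.5  21.8  34. ] toolx deg 8.9 y [ 0.015 -0.015 -1.   ]
[-55,24,34] needs tool shift cm [-0.14 -0.    0.22]
[-55,-24,34] needs tool shift cm [-0.21  0.08 -4.58]
red 145 px 344.8 321.5 depth pt [ 0.4657 -0.0505  0.0541] ray z.054 [ 0.4657 -0.0505  0.054 ]
yel none
wht 2128 px 339.2 299.9 depth pt [ 0.4811 -0.0126  0.0539] ray z.054 [ 0.4807 -0.013   0.054 ]
wheel circle 0.4811711013317108 -0.009407022967934608 0.06064917519688606
scene wheel deg -123.6 r 0.0438
```

Now the second push, to y' of about -24, followed by the retract.

```bash
python3 -m jog '[[[-0.1,0,-0.5],[0,0,0],0],[[0,0,-0.5],[0,0,0],0],[[0,0,-0.5],[0,0,0],0],[[0,0,-0.5],[0,0,0],0],[[0,0,-0.5],[0,0,0],0],[[0,0,-0.5],[0,0,0],0],[[0,0,-0.5],[0,0,0],0],[[0,0,-0.5],[0,0,0],0],[[0,0,-0.2],[0,0,0],0],[[0,0,0],[0,0,0],0]]'
python3 rel.py '[-55,-24,34]' ; python3 ang.py scene
```

```text
time_s: 7.4
eef_pos: [0.4328, -0.0438, 0.0384]
eef_rot: [-0.699, 0.711, 0.059, -0.05]
wrist_force: [-1.2, -0.3, 0.9]
opening: 0.001
t 7.4 open 0.0 F [-1.2 -0.3  0.9] 
tcp in counter mm [-55.8 -25.2  34.4] toolx deg 8.9 y [ 0.013 -0.015 -1.   ]
[-55,-24,34] needs tool shift cm [0.08 0.04 0.12]
red 135 px 370.3 306.9 depth pt [ 0.5083 -0.0435  0.0538] ray z.054 [ 0.5082 -0.0437  0.054 ]
yel none
wht 1041 px 348.5 306.9 depth pt [ 0.485  -0.0292  0.0536] ray z.054 [ 0.484  -0.0301  0.054 ]
wheel circle 0.479342520236969 -0.023438213393092155 0.06504882127046585
scene wheel deg -61.9 r 0.0403
```

```bash
python3 -m jog '[[[-0.9,0,0],[0,0,0],0],[[-0.9,0,0],[0,0,0],0],[[-0.9,0,0],[0,0,0],0],[[-0.8,0,0],[0,0,0],0],[[0,0,0],[0,0,0],0],[[0,0,1.5],[0,0,0],0],[[0,0,1.5],[0,0,0],0],[[0,0,1.2],[0,0,0],0],[[0,0,0.4],[0,0,0],0],[[0,0,0],[0,0,0],0]]'
python3 rel.py '[-55,24,34]'; python3 ang.py scene top
```

```text
time_s: 8.28
eef_pos: [0.3845, -0.0022, 0.037]
eef_rot: [-0.699, 0.711, 0.058, -0.05]
wrist_force: [0.6, -0.4, -0.2]
opening: 0.0
t 8.2833 open 0.0 F [ 0.6 -0.4 -0.2] 
tcp in counter mm [-97.7  22.7  33. ] toolx deg 8.8 y [ 0.013 -0.015 -1.   ]
[-55,24,34] needs tool shift cm [ 4.28 -0.05  0.07]
red 119 px 370.8 306.8 depth pt [ 0.5087 -0.0438  0.0541] ray z.054 [ 0.5088 -0.0437  0.054 ]
yel none
wht 2149 px 335.7 300.3 depth pt [ 0.4769 -0.0108  0.0539] ray z.054 [ 0.4764 -0.0114  0.054 ]
wheel circle 0.4834991991519928 -0.010261238552629948 0.05946725606918335
scene wheel deg -61.6 r 0.0408
red 77 px 368.8 247.4 depth pt [ 0.5103 -0.0457  0.0535] ray z.054 [ 0.5102 -0.0457  0.054 ]
yel 61 px 344.7 224.8 depth pt [ 0.555 -0.001  0.054] ray z.054 [ 0.555 -0.001  0.054]
wht 1075 px 351.0 259.7 depth pt [ 0.4873 -0.011   0.054 ] ray z.054 [ 0.4872 -0.0111  0.054 ]
wheel circle 0.49850016832351685 -0.01807965151965618 0.0602889321744442
top wheel deg -61.5 r 0.0432
```

The second click is in, at about -60°, and the pointer hasn't moved. One click remains.

```bash
python3 -m jog '[[[0.9,0,0.1],[0,0,0],0],[[0.9,0,0],[0,0,0],0],[[0.9,0,0],[0,0,0],0],[[0.8,0,0],[0,0,0],0],[[0.3,0,0],[0,0,0],0],[[0,0,0],[0,0,0],0]]'
python3 rel.py '[-55,-24,34]'
python3 -m jog '[[[-0.1,0,-0.5],[0,0,0],0],[[0,0,-0.5],[0,0,0],0],[[0,0,-0.5],[0,0,0],0],[[0,0,-0.5],[0,0,0],0],[[0,0,-0.5],[0,0,0],0],[[0,0,-0.5],[0,0,0],0],[[0,0,-0.5],[0,0,0],0],[[0,0,-0.5],[0,0,0],0],[[0,0,-0.2],[0,0,0],0],[[0,0,0],[0,0,0],0]]'
python3 rel.py '[-55,-24,34]' ; python3 ang.py scene top
```

```text
time_s: 8.88
eef_pos: [0.429, 0.0022, 0.0381]
eef_rot: [-0.699, 0.711, 0.058, -0.048]
wrist_force: [0.2, 0.4, -0.4]
opening: -0.005
t 8.8833 open -0.0 F [ 0.2  0.4 -0.4] 
tcp in counter mm [-53.1  20.8  34.1] toolx deg 8.6 y [ 0.016 -0.016 -1.   ]
[-55,-24,34] needs tool shift cm [-0.23  0.09 -4.48]
time_s: 9.72
eef_pos: [0.4337, -0.0446, 0.0384]
eef_rot: [-0.699, 0.711, 0.057, -0.048]
wrist_force: [-1.5, -1.0, -0.3]
opening: 0.003
t 9.7167 open 0.0 F [-1.5 -1.  -0.3] 
tcp in counter mm [-55.  -26.2  34.4] toolx deg 8.5 y [ 0.014 -0.016 -1.   ]
[-55,-24,34] needs tool shift cm [-0.    0.04  0.22]
red 108 px 364.5 285.4 depth pt [ 0.5251 -0.0047  0.0541] ray z.054 [ 0.5251 -0.0047  0.054 ]
yel none
wht 1066 px 351.2 311.2 depth pt [ 0.4834 -0.0377  0.0534] ray z.054 [ 0.4826 -0.0385  0.054 ]
wheel circle 0.4798741936683655 -0.023605886846780777 0.0645795688033104
scene wheel deg 0.7 r 0.0411
red none
yel 54 px 344.4 224.4 depth pt [ 5.558e-01 -4.000e-04  5.400e-02] ray z.054 [ 5.558e-01 -4.000e-04  5.400e-02]
wht 102 px 332.6 255.4 depth pt [0.4964 0.0234 0.0536] ray z.054 [0.4963 0.0234 0.054 ]
wheel circle 0.483004093170166 0.005920154973864555 0.04290645197033882
```

The red lobe is at the pointer. I'll retract, lift and check.

```bash
python3 -m jog '[[[-0.9,0,0],[0,0,0],0],[[-0.9,0,0],[0,0,0],0],[[-0.9,0,0],[0,0,0],0],[[-0.9,0,0],[0,0,0],0],[[0,-2,0],[0,0,0],0],[[0,-3,0],[0,0,0],0],[[-1,-3,2],[0,0,0],0],[[-1,-3,3],[0,0,0],0],[[0,-1,3],[0,0,0],0],[[0,0,3],[0,0,0],0],[[0,0,3],[0,0,0],0],[[0,0,0],[0,0,0],0]]'
python3 ang.py scene top
python3 - <<'E'
from h import *
from bench import imaging
c=imaging.camera('top'); f=np.load('top0.npz')['frame']
z=lambda i:cv2.resize(i[200:320,220:420],None,fx=3.5,fy=2.4*0+2.4)
cv2.imwrite('pics/end.png',np.vstack([z(f),z(c['frame'])])[...,::-1])
E
```

```text
time_s: 10.82
eef_pos: [0.3427, 0.0917, 0.1584]
eef_rot: [-0.701, 0.71, 0.055, -0.047]
wrist_force: [-0.1, -0.2, -0.3]
opening: -0.002
red 95 px 364.0 285.4 depth pt [ 0.5245 -0.0044  0.0542] ray z.054 [ 0.5246 -0.0042  0.054 ]
yel none
wht 2200 px 337.3 302.3 depth pt [ 0.4764 -0.015   0.0539] ray z.054 [ 0.4761 -0.0157  0.054 ]
wheel circle 0.48295673727989197 -0.010076625272631645 0.05939266458153725
scene wheel deg 1.3 r 0.0405
red 75 px 347.2 239.1 depth pt [ 0.5272 -0.005   0.0534] ray z.054 [ 0.527 -0.005  0.054]
yel 63 px 344.8 224.8 depth pt [ 0.555  -0.0012  0.054 ] ray z.054 [ 0.555  -0.0012  0.054 ]
wht 1281 px 351.6 263.6 depth pt [ 0.4799 -0.0121  0.0537] ray z.054 [ 0.4798 -0.0121  0.054 ]
wheel circle 0.4922512173652649 -0.0159655399620533 0.06648050993680954
top wheel deg -0.1 r 0.0431
```

View pics/end.png

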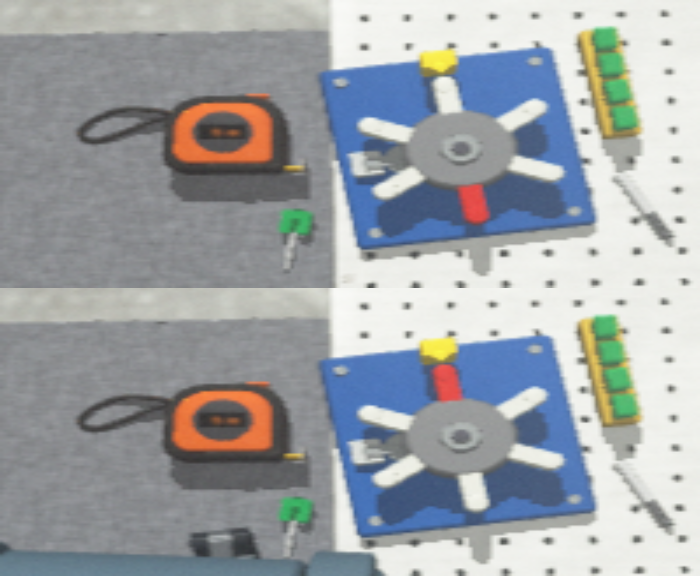

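The red lobe (crop 447,383) is at the yellow pointer (438,350). Compared with the start image above it, the counter, tape, strip, cutter and mill have not moved, and the arm is clear.

```bash
python3 -c "
from bench import ctrl
print(ctrl.hand_in())"
```

```text
the job is handed in; nothing more can be done
None
```

The lot counter is set to red and the job is handed in; the hand-in gave no verdict. The wheel started three clicks short. I flicked it counter-clockwise with the closed fingertip, one click at a time, checking the cameras after each push.

- **Wheel:** with the arm clear, the wheel angle read -0.1° from the top camera and +1.3° from the scene camera; the limit is about ±8.6°. After the first click the scene camera read about -123.5° instead of -120°. I put this down to the viewing angle, because the later readings fell on the clicks.
- **Counter:** the pointer stayed within 1 mm of its starting position.
- **Small things:** the tape, cutter strip, cutter and mill look unmoved when the top picture is compared with the first one. I did not measure them again; the arm hid the very end of the cutter in the last picture.
- **Force and time:** the wrist force stayed below about 2 N in every reading I took, and the clock stood at about 11 s at hand-in.

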